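# Turn the tumbler mouth up and hold it level over the coaster

## Robot

A 7-joint arm with a two-finger parallel gripper is mounted at the origin on a cart in front of the work surface, level with it; the furniture and walls round the work are solid. World frame = base frame: x ahead of the robot, y to its left, z up, the work surface at z = 0. Lengths are in m, angles in rad, forces in N, time in s.
With the tool pointing down it reaches from about 0.425 to 0.925 m from the base axis. Payload 6.8 kg.
Tool frame: the origin (TCP) lies on the mounting face of the last link; the fingertips stand 173 mm ahead of it and the grasp point (between the pads) lies 155 mm ahead of it; z points along the fingers, y is the line along which they close (so a half turn about z gives the same grasp; the last joint's range is limited). The gripper opens to 85 mm and grips with 20 to 120 N. Pads are 22 mm wide; open, the fingers measure 114 mm over their backs; the gripper's body (76 mm by 85 mm) begins 54 mm behind the grasp point. The pads swing forward as they close: fully open they stand 13 mm farther back than shut.
Start: joints at [-0.108, 0.477, 0.022, 1.555, -0.011, 1.109, -0.083], TCP at [0.675, 0, 0.405] pointing down, gripper open.
Joint ranges: [-2.96, 2.96], [-0.34, 2.1], [-1.41, 1.46], [0.24, 2.44], [-1.37, 4.51], [0.17, 1.92], [-2.96, 2.96]. Speed limits (rad/s): [2.39, 2.39, 3.14, 3.14, 3.14, 3.14, 3.14].

## Interface

Orientations are given as a rotation vector (axis times angle).
In Python, from bench import r gives the robot as it stands.
- The arm moves only by the tool arm_command, never from a script. Its argument "plan" is a list of rows, each an object of numbers: "claw": the closure, from 0 (fully open) to 1 (shut); "tx", "ty", "tz": the shift along the tool's x, y, z in m; "ax", "ay", "az": the turn, a rotation vector about the tool's x, y, z in degrees. A call has exactly 10 rows; each row shifts and turns the commanded pose from where the row before left it, along the tool's axes as they then stand; what a row does not reach is not made up. A row lasts 1/12 s, in which the tool goes at most 41.7 mm and 7.16 degrees, less where a joint would pass 70% of its speed; a pose out of reach is approached as far as the arm can. A call is refused whole if a number of a shift passes 0.0417 or a number of a turn 7.16, either way. A call with a gripper value outside its range is refused whole. The fingers move at their own pace and stop on an object; "squeeze" is the grip in N (left out, the last holds). Time passes only in rows, so rows that do not move let the fingers close, or fill a call up. It gives the time, the measured TCP pose, the force, the opening and the grip force at its end, in the units of the state.
- r.get_obs(): the state, without advancing time (a new reading comes with each control period).
- r.grab_frame(name): name is "scene" or "side" or "wrist"; returns the picture (420x560x3 uint8, red, green, blue); there is no depth.
- r.camera_model(name): a dict with "fx", "fy", "cx", "cy" (pixels), "position" and "orientation" of the camera in the world; the wrist camera has in their place "tool_from_camera" (4x4, takes a point from camera to tool coordinates, whose origin is the TCP and whose axes are the flange's). Camera axes: x right, y up, looking along -z (the intrinsics and any distortion apply to the point x, -y, -z); pixel columns grow to the right and rows downward; lengths in m; the calibration is good to about 2 mm. A picture is of the moment at which its call begins: read the wrist's pose just before it. camera_model takes no time and is no camera call.
- r.hand_in(): hands the job in; it is judged then, once.
Trained networks look in the newest picture that a camera, given by its name, has taken for a name from the list of things; names that differ only in an ending like _2 or _b are one class to them, and where a whole thing is asked for, a point or a joint stands for the part that bears it (a point fixed in the world has none). Each returns a list of dicts, best first, with "confidence" (0 to 1); they miss things now and then, are a little off and sometimes report something else, mostly with a low value. They report only what shows in the picture. A call takes as long as a camera call. They do not tell look-alikes from the thing itself.
- r.boxes_of(target, camera): "location" ([x, y, z] in m, in the coordinates of the camera as it stood for that picture, good to about 4 mm: the middle of the surface that is visible of it).
- r.tip_of(target, camera): "location" ([x, y, z] in m, in the coordinates of the camera as it stood for that picture, good to about 4 mm: a listed point, or the origin of a listed thing).
The state is a dict: "clock": time; "joints": joint angles; "qvel": joint speeds; "tau": joint torques, N m; "tcp_pos": TCP position; "orientation": TCP orientation; "contact_force": force on the tool from outside, world axes, zero at the start; "moment": the same for the moment, N m; "grip_width": finger opening in m; "gripper_force": force on a finger pad.
Only numpy, scipy, OpenCV 4.12 (cv2) and the standard library are available. Lean on these libraries where they do the work, as an engineer would, in place of code of your own. Each camera call takes 0.05 s, during which the arm holds its last target. There are 200 camera calls.

## Task

The blue tumbler stands upside down on the table. Turn it the right way up and hold it, level and still, about 15 cm above the middle of the cork coaster, ready for someone to fill it; finish while still holding it there in the gripper. Leave the jug, salt shaker, matchbox and tea light where they are.

Things in the scene. Friction and masses are not known exactly. Their poses are not given: they have to be found in the camera images.
- tumbler: Loose eight-sided straight stoneware tumbler, blue, white band 10 mm wide at the mouth, 90 to 180 g. 54 mm across flat sides (58 across edges), 72 mm high, wall 4, bottom 6. Flats 22 mm wide: it lies on its side without rolling. Origin: its middle, on the axis, 36 mm from bottom and rim. +z points out of the mouth (starts pointing down); x, y and each 45 deg between are normal to flats.
- tumbler_foot (a point): Centre of the underside of the tumbler's bottom (tumbler frame, z = -36 mm). At the start it is uppermost: the tumbler stands on its rim on the bare table, in any yaw.
- tumbler_rim (a point): Centre of the tumbler's mouth, in the plane of the rim (tumbler frame, z = +36 mm).
- coaster_top (a point): Centre of the upper face of the round cork coaster, 94 mm across, 7 mm thick, fixed. It lies on a fixed magazine (285 x 210 mm, 5 mm thick, long side turned 24 deg from x towards y, centre near x 0.50, y 0.06), so this point is 11 mm above the table. z up.
- thermos_jug: Black and beige thermos jug with a D handle, 178 x 121 x 152 mm high, beyond the coaster; bystander, loose. Origin: on its underside, below the middle of jug with handle; z up.
- salt_shaker: Glass salt shaker with a grey top, 44 mm across, 90 mm high; bystander, loose. Origin: centre of its underside; z up.
- matchbox: Matchbox, 36 x 54 x 16 mm high; bystander, loose. Origin: centre of its underside; z up.
- tea_light: Tea light in a metal cup, 38 mm across, 15 mm high; bystander, loose. Origin: centre of its underside; z up. Not listed: a large white mug, 85 mm across and 0.10 m high, its handle pointing to +y, stands fixed near x 0.44, y -0.27; keep clear of it.
Mind the look-alikes: they are no part of the job. Leave any purple or red look-alike of the tumbler alone.

How it is judged:
By the outcome, as a careful person would: the job done as asked, in the order asked, and still so for the second after the job is handed in, while the arm keeps its last pose, push and grip.
It also fails if it takes over 67 s, if anything falls off the work surface, if the arm or the gripper's body presses on something with over 40 N, if the wrist force passes 120 N, or if a joint passes its speed limit or range.

## Working session

There is one attempt and no reset: what is moved stays moved. The work goes in short steps, Python scripts to look and compute and a tool call to move; the robot and the scene stay as the last step left them, time stands still between calls to the robot, and variables do not carry over. Pictures are saved under pics/ and viewed, at most 10 in all, crops included, and the job is handed in when it is done.

Besides the shell and the picture viewer there is one more tool, called after ">>>" as name(argument=value, ...) on one line, values as JSON. arm_command: Moves the arm, as the interface text tells. Its arguments: {"type":"object","properties":{"plan":{"type":"array","items":{"type":"object","properties":{"claw":{"type":"number"},"tx":{"type":"number"},"ty":{"type":"number"},"tz":{"type":"number"},"ax":{"type":"number"},"ay":{"type":"number"},"az":{"type":"number"}}}},"squeeze":{"type":"number"}},"required":["plan"]}

```bash
ls; mkdir -p pics; cat > h.py <<'E'
import numpy as np, cv2
from scipy.spatial.transform import Rotation as R
from bench import r
def campose(n):
    m=r.camera_model(n)
    if 'tool_from_camera' in m:
        o=r.get_obs();T=np.eye(4);T[:3,:3]=R.from_rotvec(o['orientation']).as_matrix();T[:3,3]=o['tcp_pos']
        return T@np.array(m['tool_from_camera'])
    T=np.eye(4);q=np.array(m['orientation']);T[:3,3]=m['position']
    T[:3,:3]=q if q.shape==(3,3) else R.from_rotvec(q).as_matrix()
    return T
def snap(n,f):
    im=r.grab_frame(n); cv2.imwrite('pics/'+f,im[:,:,::-1]); return im
def find(t,n,k='tip'):
    T=campose(n)
    for d in (r.tip_of if k=='tip' else r.boxes_of)(t,n):
        print(t,n,k,round(d['confidence'],2),np.round(T[:3,:3]@np.array(d['location'])+T[:3,3],3))
E
python3 - <<'E'
from h import *
print(r.camera_model('scene'));print(r.get_obs())
a=snap('scene','s0.png');b=snap('side','d0.png');
for n in('scene','side'):
  for t in('tumbler','tumbler_foot','coaster_top','thermos_jug','salt_shaker','matchbox','tea_light'): find(t,n)
E
```

```text
pics
{'fx': 389.2842972045075, 'fy': 389.2842972045075, 'cx': 284.84143361316745, 'cy': 207.1040349266943, 'position': array([ 0.26503861, -0.68852046,  0.87881555]), 'orientation': array([ 0.67376416, -0.19379243, -0.58295262])}
{'clock': 0.0, 'joints': array([-0.10811638,  0.47776127,  0.0223548 ,  1.55643973, -0.01149811,
        1.10929932, -0.08307522]), 'qvel': array([ 9.67153485e-04, -7.20420957e-06,  1.57513517e-04,  6.01650767e-04,
        1.01531793e-03, -3.82244337e-04,  1.86018021e-03]), 'tau': array([-5.45967814e-04, -5.96443820e+01,  1.60769675e+00, -2.81194621e+01,
        1.24063640e-02,  9.39900521e-03,  2.20753498e-05]), 'tcp_pos': array([6.74723818e-01, 1.11670784e-05, 4.03756724e-01]), 'orientation': array([-2.22056795e+00, -2.22067971e+00,  2.12437222e-03]), 'contact_force': array([ 0.72396118, -0.56346323, -0.0916784 ]), 'moment': array([ 0.02643559, -0.03367854,  0.03350732]), 'gripper_force': 0.0, 'grip_width': 0.08527914802622291}
tumbler scene tip 0.81 [ 0.507 -0.163  0.033]
tumbler scene tip 0.75 [ 0.638 -0.188  0.037]
tumbler scene tip 0.64 [ 0.767 -0.196 
[... 261 characters left out ...]
box scene tip 0.55 [ 0.755 -0.096 -0.003]
tea_light scene tip 0.78 [ 0.59  -0.391 -0.005]
tea_light scene tip 0.73 [ 0.746 -0.359  0.002]
tumbler side tip 0.97 [ 0.637 -0.185  0.036]
tumbler side tip 0.72 [ 0.774 -0.199  0.035]
tumbler side tip 0.71 [ 0.509 -0.166  0.036]
tumbler_foot side tip 0.8 [ 0.771 -0.198  0.071]
tumbler_foot side tip 0.69 [ 0.508 -0.167  0.07 ]
tumbler_foot side tip 0.18 [ 0.751  0.108 -0.   ]
coaster_top side tip 0.96 [0.549 0.015 0.011]
thermos_jug side tip 0.58 [0.749 0.107 0.   ]
salt_shaker side tip 0.8 [ 0.744 -0.356  0.001]
matchbox side tip 0.82 [ 0.758 -0.095 -0.002]
matchbox side tip 0.39 [ 0.639 -0.181  0.002]
tea_light side tip 0.45 [ 0.59  -0.397 -0.   ]
```

View pics/s0.png

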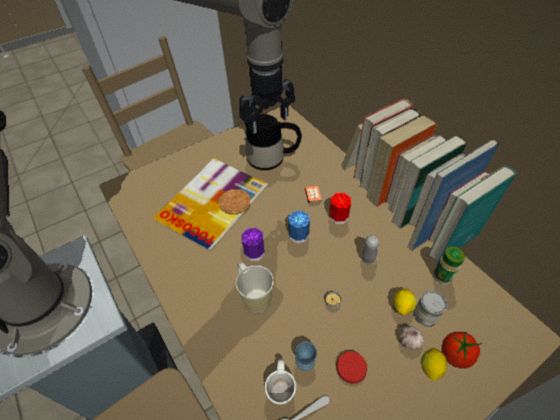

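View pics/d0.png

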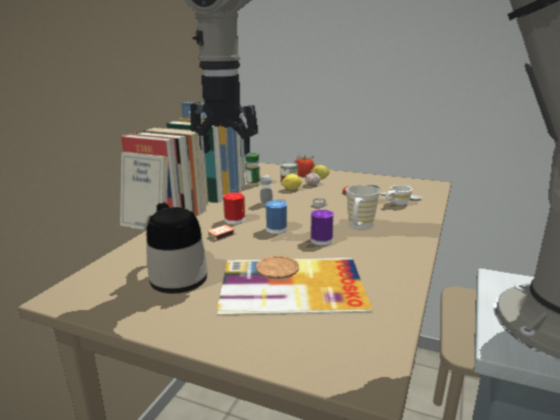

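The blue tumbler, at pixel (299,226) in scene and (276,215) in side, is the middle one at about (0.638, -0.187). Purple is to its west and red to its east. The coaster is at (0.55, 0.014). I plan a side grasp from the north with the tool nearly horizontal, then a half roll about the tool axis.

>>> arm_command(plan=[{"ay":-6,"ty":-0.005},{"ay":-6,"ty":-0.005},{"ay":-6,"ty":-0.005},{"ay":-6,"ty":-0.005},{"ay":-6,"ty":-0.005},{"ay":-6,"ty":-0.005},{"ay":-6,"ty":-0.005},{"ay":-6,"ty":-0.005},{"ay":-6,"ty":-0.005},{"ay":-6,"ty":-0.005}])

```text
invalid input at $.plan[0]: expected keys claw, tx, ty, tz, ax, ay, az
```

```bash
cat >> h.py <<'E'
import json,os
def log():
    o=r.get_obs(); open('log.jsonl','a').write(json.dumps([list(map(float,o[k])) for k in('joints','tcp_pos','orientation')])+'\n')
    M=R.from_rotvec(o['orientation']).as_matrix()
    print(round(o['clock'],2),'q',np.round(o['joints'],3),'p',np.round(o['tcp_pos'],4),'F',np.round(o['contact_force'],1),'w',round(o['grip_width'],4),round(o['gripper_force'],1));print(np.round(M,3))
E
echo '[[-0.10811638,0.47776127,0.0223548,1.55643973,-0.01149811,1.10929932,-0.08307522],[0.674723818,0.0000111670784,0.403756724],[-2.22056795,-2.22067971,0.00212437222]]' > log.jsonl
python3 -c "from h import *;log()"
```

```text
0.8 q [-0.108  0.477  0.022  1.555 -0.011  1.109 -0.083] p [ 0.675  -0.      0.4047] F [ 0.6 -0.1  0.5] w 0.0852 0.0
[[ 0.  1.  0.]
 [ 1. -0.  0.]
 [ 0.  0. -1.]]
```

>>> arm_command(plan=[{"claw":0,"tx":0,"ty":-0.005,"tz":0,"ax":0,"ay":-6,"az":0},{"claw":0,"tx":0,"ty":-0.005,"tz":0,"ax":0,"ay":-6,"az":0},{"claw":0,"tx":0,"ty":-0.005,"tz":0,"ax":0,"ay":-6,"az":0},{"claw":0,"tx":0,"ty":-0.005,"tz":0,"ax":0,"ay":-6,"az":0},{"claw":0,"tx":0,"ty":-0.005,"tz":0,"ax":0,"ay":-6,"az":0},{"claw":0,"tx":0,"ty":-0.005,"tz":0,"ax":0,"ay":-6,"az":0},{"claw":0,"tx":0,"ty":-0.005,"tz":0,"ax":0,"ay":-6,"az":0},{"claw":0,"tx":0,"ty":-0.005,"tz":0,"ax":0,"ay":-6,"az":0},{"claw":0,"tx":0,"ty":-0.005,"tz":0,"ax":0,"ay":-6,"az":0},{"claw":0,"tx":0,"ty":-0.005,"tz":0,"ax":0,"ay":-6,"az":0}])

```text
clock: 1.63
tcp_pos: [0.6249, 0.0005, 0.4051]
orientation: [1.58, 1.58, -0.916]
contact_force: [-0.8, -1.0, -0.7]
grip_width: 0.0853
gripper_force: 0.0
```

```bash
python3 -c "from h import *;log()"
```

```text
1.63 q [-0.554  0.512  0.337  1.736  0.871  1.363 -0.627] p [6.249e-01 5.000e-04 4.051e-01] F [-0.8 -1.  -0.7] w 0.0853 0.0
[[ 0.001  1.     0.001]
 [ 0.496  0.001 -0.868]
 [-0.868  0.001 -0.496]]
```

>>> arm_command(plan=[{"claw":0,"tx":0.012,"ty":0.0013,"tz":0,"ax":0,"ay":-1.5,"az":0},{"claw":0,"tx":0.012,"ty":0.0013,"tz":0,"ax":0,"ay":-1.5,"az":0},{"claw":0,"tx":0.012,"ty":0.0013,"tz":0,"ax":0,"ay":-1.5,"az":0},{"claw":0,"tx":0.012,"ty":0.0013,"tz":0,"ax":0,"ay":-1.5,"az":0},{"claw":0,"tx":0.012,"ty":0.0013,"tz":0,"ax":0,"ay":-1.5,"az":0},{"claw":0,"tx":0.012,"ty":0.0013,"tz":0,"ax":0,"ay":-1.5,"az":0},{"claw":0,"tx":0.012,"ty":0.0013,"tz":0,"ax":0,"ay":-1.5,"az":0},{"claw":0,"tx":0.012,"ty":0.0013,"tz":0,"ax":0,"ay":-1.5,"az":0},{"claw":0,"tx":0.012,"ty":0.0013,"tz":0,"ax":0,"ay":-1.5,"az":0},{"claw":0,"tx":0.012,"ty":0.0013,"tz":0,"ax":0,"ay":-1.5,"az":0}])

```text
clock: 2.47
tcp_pos: [0.6382, 0.0476, 0.2933]
orientation: [1.398, 1.398, -1.075]
contact_force: [-0.0, -0.7, 0.5]
grip_width: 0.0854
gripper_force: 0.0
```

```bash
python3 - <<'E'
from h import *
log(); a=snap('scene','s1.png'); b=snap('wrist','w1.png'); cv2.imwrite('pics/c1.png',np.hstack([cv2.resize(x,(400,300)) for x in(a,b)])[:,:,::-1])
for n in('scene','side','wrist'):
  if n=='side': r.grab_frame(n)
  find('tumbler',n); find('tumbler_foot',n)
E
```

```text
2.47 q [-0.641  0.758  0.361  1.734  0.959  1.43  -0.846] p [0.6382 0.0476 0.2933] F [-0.  -0.7  0.5] w 0.0854 0.0
[[-0.     1.    -0.   ]
 [ 0.257  0.    -0.966]
 [-0.966 -0.    -0.257]]
tumbler scene tip 0.93 [ 0.51  -0.165  0.034]
tumbler scene tip 0.59 [ 0.638 -0.188  0.033]
tumbler scene tip 0.55 [ 0.77  -0.196  0.039]
tumbler_foot scene tip 0.76 [ 0.775 -0.201  0.075]
tumbler_foot scene tip 0.7 [ 0.638 -0.186  0.069]
tumbler_foot scene tip 0.63 [ 0.509 -0.161  0.072]
tumbler side tip 0.94 [ 0.509 -0.166  0.035]
tumbler side tip 0.93 [ 0.636 -0.184  0.038]
tumbler side tip 0.6 [ 0.771 -0.198  0.034]
tumbler_foot side tip 0.82 [ 0.51  -0.163  0.072]
tumbler_foot side tip 0.8 [ 0.638 -0.185  0.075]
tumbler_foot side tip 0.76 [ 0.769 -0.195  0.074]
```

View pics/c1.png

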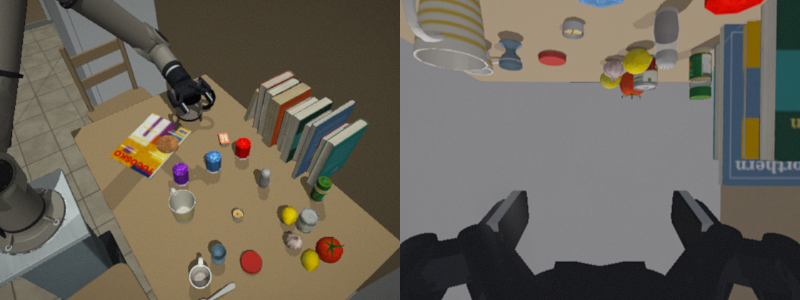

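```bash
cat >> h.py <<'E'
def pose(az,tilt,roll=0):
    """tool z at azimuth az, tilt deg below horizontal; roll 0: tool y horizontal, tool x downward"""
    a,t=np.radians([az,tilt]); z=np.array([np.cos(a)*np.cos(t),np.sin(a)*np.cos(t),-np.sin(t)])
    y=np.cross(z,[0,0,-1.]);y/=np.linalg.norm(y)
    return np.column_stack([np.cross(y,z),y,z])@R.from_euler('z',roll,degrees=True).as_matrix()
def steps(M1,p1,n):
    o=r.get_obs();M0=R.from_rotvec(o['orientation']).as_matrix()
    w=R.from_matrix(M0.T@M1).as_rotvec()/n
    S=sum(R.from_rotvec(w*k).as_matrix() for k in range(n))
    t=np.linalg.solve(S,M0.T@(np.array(p1)-o['tcp_pos']))
    print('n',n,'t',np.round(t,4),'deg',np.round(np.degrees(w),2))
B=np.array([.6375,-.186,.05]); C=np.array([.5495,.014,.011])
def tcp(g,M,d=.155): return np.array(g)-d*M[:,2]
E
python3 - <<'E'
from h import *
M=pose(-65,15); print(np.round(M,3)); 
p=tcp(B,M,.245); print(p); p[2]=.2; steps(M,p,10)
E
```

```text
[[-0.109  0.906  0.408]
 [ 0.235  0.423 -0.875]
 [-0.966  0.    -0.259]]
[0.53748662 0.02847939 0.11341067]
n 10 t [ 0.0093 -0.0103  0.0023] deg [-2.42 -0.   -0.66]
```

>>> arm_command(plan=[{"claw":0,"tx":0.0093,"ty":-0.0103,"tz":0.0023,"ax":-2.42,"ay":0,"az":-0.66},{"claw":0,"tx":0.0093,"ty":-0.0103,"tz":0.0023,"ax":-2.42,"ay":0,"az":-0.66},{"claw":0,"tx":0.0093,"ty":-0.0103,"tz":0.0023,"ax":-2.42,"ay":0,"az":-0.66},{"claw":0,"tx":0.0093,"ty":-0.0103,"tz":0.0023,"ax":-2.42,"ay":0,"az":-0.66},{"claw":0,"tx":0.0093,"ty":-0.0103,"tz":0.0023,"ax":-2.42,"ay":0,"az":-0.66},{"claw":0,"tx":0.0093,"ty":-0.0103,"tz":0.0023,"ax":-2.42,"ay":0,"az":-0.66},{"claw":0,"tx":0.0093,"ty":-0.0103,"tz":0.0023,"ax":-2.42,"ay":0,"az":-0.66},{"claw":0,"tx":0.0093,"ty":-0.0103,"tz":0.0023,"ax":-2.42,"ay":0,"az":-0.66},{"claw":0,"tx":0.0093,"ty":-0.0103,"tz":0.0023,"ax":-2.42,"ay":0,"az":-0.66},{"claw":0,"tx":0.0093,"ty":-0.0103,"tz":0.0023,"ax":-2.42,"ay":0,"az":-0.66}])

```text
clock: 3.75
tcp_pos: [0.5372, 0.029, 0.1993]
orientation: [1.022, 1.611, -0.784]
contact_force: [-0.4, 0.0, -0.1]
grip_width: 0.0853
gripper_force: 0.0
```

```bash
python3 - <<'E'
from h import *
log(); a=snap('side','d2.png'); b=snap('wrist','w2.png'); cv2.imwrite('pics/c2.png',np.hstack([cv2.resize(x,(400,300)) for x in(a,b)])[:,:,::-1])
find('tumbler','wrist'); find('tumbler_foot','wrist')
M=pose(-65,15); steps(M,tcp(B,M,.245),10)
E
```

```text
3.75 q [-0.723  0.769  0.335  2.138  1.393  1.106 -1.267] p [0.5372 0.029  0.1993] F [-0.4  0.  -0.1] w 0.0853 0.0
[[-0.111  0.905  0.411]
 [ 0.235  0.426 -0.874]
 [-0.966 -0.    -0.26 ]]
tumbler wrist tip 0.86 [ 0.507 -0.162  0.039]
tumbler wrist tip 0.84 [ 0.77  -0.204  0.038]
tumbler wrist tip 0.64 [ 0.635 -0.185  0.032]
tumbler_foot wrist tip 0.72 [ 0.506 -0.164  0.069]
tumbler_foot wrist tip 0.68 [ 0.636 -0.184  0.072]
tumbler_foot wrist tip 0.57 [ 0.769 -0.198  0.072]
n 10 t [ 0.0083 -0.0001  0.0023] deg [-0.   -0.    0.01]
```

View pics/c2.png

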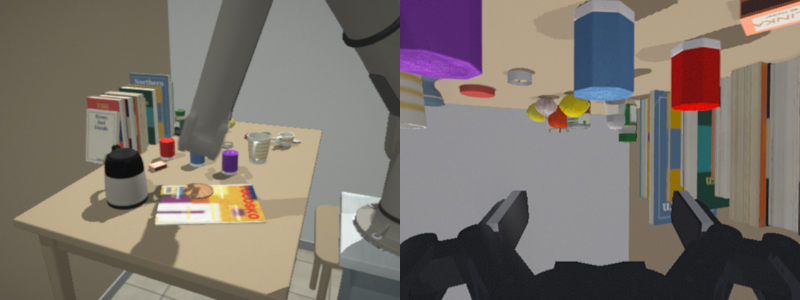

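>>> arm_command(plan=[{"claw":0,"tx":0.0083,"ty":0,"tz":0.0023,"ax":0,"ay":0,"az":0},{"claw":0,"tx":0.0083,"ty":0,"tz":0.0023,"ax":0,"ay":0,"az":0},{"claw":0,"tx":0.0083,"ty":0,"tz":0.0023,"ax":0,"ay":0,"az":0},{"claw":0,"tx":0.0083,"ty":0,"tz":0.0023,"ax":0,"ay":0,"az":0},{"claw":0,"tx":0.0083,"ty":0,"tz":0.0023,"ax":0,"ay":0,"az":0},{"claw":0,"tx":0.0083,"ty":0,"tz":0.0023,"ax":0,"ay":0,"az":0},{"claw":0,"tx":0.0083,"ty":0,"tz":0.0023,"ax":0,"ay":0,"az":0},{"claw":0,"tx":0.0083,"ty":0,"tz":0.0023,"ax":0,"ay":0,"az":0},{"claw":0,"tx":0.0083,"ty":0,"tz":0.0023,"ax":0,"ay":0,"az":0},{"claw":0,"tx":0.0083,"ty":0,"tz":0.0023,"ax":0,"ay":0,"az":0}])

```text
clock: 4.78
tcp_pos: [0.5375, 0.0283, 0.112]
orientation: [1.023, 1.611, -0.787]
contact_force: [-0.6, -0.6, 0.5]
grip_width: 0.0857
gripper_force: 0.0
```

```bash
python3 - <<'E'
from h import *
log(); b=snap('wrist','w3.png'); cv2.imwrite('pics/c3.png',b[::-1,::-1,::-1])
for i in range(2): find('tumbler','wrist'); find('tumbler_foot','wrist'); r.grab_frame('wrist')
M=pose(-65,15); steps(M,tcp(B,M),10)
E
```

```text
4.78 q [-0.701  0.955  0.302  2.099  1.417  1.078 -1.422] p [0.5375 0.0283 0.112 ] F [-0.6 -0.6  0.5] w 0.0857 0.0
[[-0.112  0.906  0.409]
 [ 0.234  0.424 -0.875]
 [-0.966 -0.002 -0.259]]
tumbler wrist tip 0.82 [ 0.639 -0.187  0.033]
tumbler wrist tip 0.7 [ 0.506 -0.165  0.033]
tumbler_foot wrist tip 0.93 [ 0.503 -0.166  0.068]
tumbler_foot wrist tip 0.79 [ 0.77  -0.199  0.067]
tumbler_foot wrist tip 0.72 [ 0.637 -0.184  0.069]
tumbler wrist tip 0.88 [ 0.508 -0.159  0.035]
tumbler wrist tip 0.64 [ 0.771 -0.201  0.039]
tumbler wrist tip 0.56 [ 0.639 -0.189  0.036]
tumbler_foot wrist tip 0.92 [ 0.506 -0.167  0.071]
tumbler_foot wrist tip 0.87 [ 0.636 -0.181  0.073]
tumbler_foot wrist tip 0.67 [ 0.769 -0.199  0.072]
n 10 t [ 0.    -0.     0.009] deg [ 0.01 -0.    0.01]
```

View pics/c3.png

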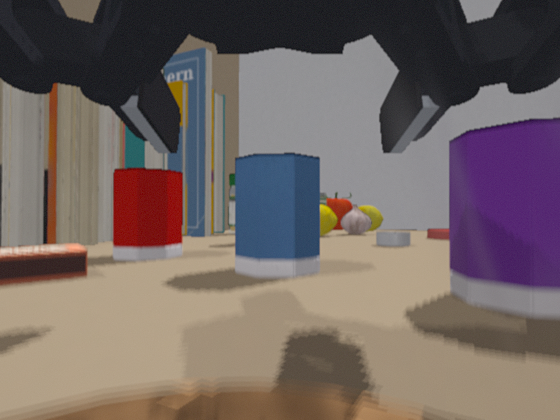

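```bash
python3 - <<'E'
import cv2,numpy as np
a=cv2.imread('pics/c3.png').astype(int)
print(a[185:235,230:326].mean(axis=0).sum(axis=1).astype(int).tolist())
E
```

```text
[379, 386, 391, 396, 383, 305, 255, 255, 258, 258, 257, 258, 258, 259, 259, 258, 258, 259, 258, 260, 259, 260, 259, 260, 260, 260, 260, 259, 259, 261, 262, 262, 264, 262, 262, 263, 264, 263, 263, 264, 265, 266, 266, 267, 265, 266, 265, 265, 266, 267, 268, 268, 268, 268, 268, 268, 269, 269, 268, 269, 269, 270, 270, 262, 250, 226, 220, 222, 223, 221, 223, 223, 222, 222, 224, 224, 225, 224, 223, 222, 224, 224, 223, 224, 223, 225, 224, 222, 222, 284, 345, 335, 333, 332, 332, 334]
```

>>> arm_command(plan=[{"claw":0,"tx":0,"ty":0,"tz":0.009,"ax":0,"ay":0,"az":0},{"claw":0,"tx":0,"ty":0,"tz":0.009,"ax":0,"ay":0,"az":0},{"claw":0,"tx":0,"ty":0,"tz":0.009,"ax":0,"ay":0,"az":0},{"claw":0,"tx":0,"ty":0,"tz":0.009,"ax":0,"ay":0,"az":0},{"claw":0,"tx":0,"ty":0,"tz":0.009,"ax":0,"ay":0,"az":0},{"claw":0,"tx":0,"ty":0,"tz":0.009,"ax":0,"ay":0,"az":0},{"claw":0,"tx":0,"ty":0,"tz":0.009,"ax":0,"ay":0,"az":0},{"claw":0,"tx":0,"ty":0,"tz":0.009,"ax":0,"ay":0,"az":0},{"claw":0,"tx":0,"ty":0,"tz":0.009,"ax":0,"ay":0,"az":0},{"claw":0,"tx":0,"ty":0,"tz":0.009,"ax":0,"ay":0,"az":0}])

```text
clock: 5.97
tcp_pos: [0.5747, -0.0512, 0.0893]
orientation: [1.023, 1.611, -0.787]
contact_force: [0.1, 0.3, 0.2]
grip_width: 0.0853
gripper_force: 0.0
```

```bash
python3 -c "
from h import *
log();b=snap('wrist','w4.png');find('tumbler','wrist'); find('tumbler_foot','wrist')"
```

```text
5.97 q [-0.577  1.027  0.365  2.05   1.573  0.996 -1.475] p [ 0.5747 -0.0512  0.0893] F [0.1 0.3 0.2] w 0.0853 0.0
[[-0.112  0.906  0.409]
 [ 0.234  0.424 -0.875]
 [-0.966 -0.002 -0.259]]
tumbler wrist tip 0.85 [ 0.77  -0.204  0.036]
tumbler wrist tip 0.66 [ 0.638 -0.187  0.033]
tumbler_foot wrist tip 0.82 [ 0.636 -0.185  0.071]
```

>>> arm_command(plan=[{"claw":0.2,"tx":0,"ty":0,"tz":0,"ax":0,"ay":0,"az":0},{"claw":0.3,"tx":0,"ty":0,"tz":0,"ax":0,"ay":0,"az":0},{"claw":0.5,"tx":0,"ty":0,"tz":0,"ax":0,"ay":0,"az":0},{"claw":0.7,"tx":0,"ty":0,"tz":0,"ax":0,"ay":0,"az":0},{"claw":1,"tx":0,"ty":0,"tz":0,"ax":0,"ay":0,"az":0},{"claw":1,"tx":0,"ty":0,"tz":0,"ax":0,"ay":0,"az":0},{"claw":1,"tx":0,"ty":0,"tz":0,"ax":0,"ay":0,"az":0},{"claw":1,"tx":0,"ty":0,"tz":0,"ax":0,"ay":0,"az":0},{"claw":1,"tx":0,"ty":0,"tz":0,"ax":0,"ay":0,"az":0},{"claw":1,"tx":0,"ty":0,"tz":0,"ax":0,"ay":0,"az":0}], squeeze=50)

```text
clock: 6.95
tcp_pos: [0.5744, -0.0504, 0.0896]
orientation: [1.023, 1.611, -0.787]
contact_force: [0.4, 1.8, 0.7]
grip_width: 0.0535
gripper_force: 54.8
```

```bash
python3 -c "
from h import *
log();b=snap('wrist','w5.png');find('tumbler','wrist'); find('tumbler_foot','wrist')
M=pose(-65,15); o=r.get_obs(); p=o['tcp_pos']+[-.03,.06,.2]; steps(M,p,10)"
```

```text
6.95 q [-0.578  1.026  0.364  2.051  1.572  0.997 -1.475] p [ 0.5744 -0.0504  0.0896] F [0.4 1.8 0.7] w 0.0535 54.8
[[-0.111  0.906  0.409]
 [ 0.234  0.424 -0.875]
 [-0.966 -0.002 -0.259]]
tumbler wrist tip 0.93 [ 0.769 -0.2    0.036]
tumbler wrist tip 0.6 [ 0.639 -0.189  0.033]
tumbler_foot wrist tip 0.8 [ 0.636 -0.186  0.071]
tumbler_foot wrist tip 0.7 [ 0.769 -0.198  0.074]
n 10 t [-0.0176 -0.0002 -0.0117] deg [ 0.01 -0.    0.01]
```

>>> arm_command(plan=[{"claw":1,"tx":-0.0097,"ty":0,"tz":-0.0026,"ax":0,"ay":0,"az":0},{"claw":1,"tx":-0.0193,"ty":0,"tz":-0.0052,"ax":0,"ay":0,"az":0},{"claw":1,"tx":-0.0193,"ty":0,"tz":-0.0052,"ax":0,"ay":0,"az":0},{"claw":1,"tx":-0.0193,"ty":0,"tz":-0.0052,"ax":0,"ay":0,"az":0},{"claw":1,"tx":-0.0193,"ty":0,"tz":-0.0052,"ax":0,"ay":0,"az":0},{"claw":1,"tx":-0.0193,"ty":0,"tz":-0.0052,"ax":0,"ay":0,"az":0},{"claw":1,"tx":-0.0193,"ty":0,"tz":-0.0052,"ax":0,"ay":0,"az":0},{"claw":1,"tx":-0.0193,"ty":0,"tz":-0.0052,"ax":0,"ay":0,"az":0},{"claw":1,"tx":-0.0193,"ty":0,"tz":-0.0052,"ax":0,"ay":0,"az":0},{"claw":1,"tx":-0.0097,"ty":0,"tz":-0.0026,"ax":0,"ay":0,"az":0}])

```text
clock: 7.93
tcp_pos: [0.5742, -0.0509, 0.272]
orientation: [1.025, 1.609, -0.786]
contact_force: [-0.4, -0.1, -0.7]
grip_width: 0.0533
gripper_force: 54.7
```

```bash
python3 -c "
from h import *
log();r.grab_frame('side');find('tumbler','side');find('tumbler_foot','side')"
```

```text
7.93 q [-0.635  0.653  0.453  2.109  1.498  1.018 -1.121] p [ 0.5742 -0.0509  0.272 ] F [-0.4 -0.1 -0.7] w 0.0533 54.7
[[-0.109  0.906  0.408]
 [ 0.235  0.422 -0.875]
 [-0.966  0.    -0.259]]
tumbler side tip 0.97 [ 0.772 -0.196  0.033]
tumbler side tip 0.71 [ 0.509 -0.164  0.036]
tumbler side tip 0.43 [ 0.635 -0.189  0.218]
tumbler_foot side tip 0.72 [ 0.773 -0.198  0.069]
```

>>> arm_command(plan=[{"claw":1,"tx":0,"ty":0,"tz":0,"ax":0,"ay":0,"az":3},{"claw":1,"tx":0,"ty":0,"tz":0,"ax":0,"ay":0,"az":6},{"claw":1,"tx":0,"ty":0,"tz":0,"ax":0,"ay":0,"az":6},{"claw":1,"tx":0,"ty":0,"tz":0,"ax":0,"ay":0,"az":6},{"claw":1,"tx":0,"ty":0,"tz":0,"ax":0,"ay":0,"az":6},{"claw":1,"tx":0,"ty":0,"tz":0,"ax":0,"ay":0,"az":6},{"claw":1,"tx":0,"ty":0,"tz":0,"ax":0,"ay":0,"az":6},{"claw":1,"tx":0,"ty":0,"tz":0,"ax":0,"ay":0,"az":6},{"claw":1,"tx":0,"ty":0,"tz":0,"ax":0,"ay":0,"az":6},{"claw":1,"tx":0,"ty":0,"tz":0,"ax":0,"ay":0,"az":6}])

```text
clock: 8.92
tcp_pos: [0.5741, -0.05, 0.2679]
orientation: [1.605, 0.89, -0.097]
contact_force: [-0.2, 0.7, -1.2]
grip_width: 0.0534
gripper_force: 54.5
```

```bash
python3 -c "
from h import *
log()
g=C+[0,0,.175]
for az in(-65,):
  M=pose(az,-15,180);print(np.round(M,3), tcp(g,M));steps(M,tcp(g,M),20)"
```

```text
8.92 q [-0.621  0.656  0.432  2.108  1.503  1.028 -2.124] p [ 0.5741 -0.05    0.2679] F [-0.2  0.7 -1.2] w 0.0534 54.5
[[ 0.7    0.585  0.408]
 [ 0.483  0.032 -0.875]
 [-0.525  0.81  -0.26 ]]
[[-0.109 -0.906  0.408]
 [ 0.235 -0.423 -0.875]
 [ 0.966  0.     0.259]] [0.48622623 0.14969105 0.14588305]
n 20 t [-0.0018 -0.0076 -0.0107] deg [-1.61  0.87  5.98]
```

>>> arm_command(plan=[{"claw":1,"tx":0,"ty":0,"tz":0,"ax":0,"ay":0,"az":-3},{"claw":1,"tx":0,"ty":0,"tz":0,"ax":0,"ay":0,"az":-7},{"claw":1,"tx":0,"ty":0,"tz":0,"ax":0,"ay":0,"az":-7},{"claw":1,"tx":0,"ty":0,"tz":0,"ax":0,"ay":0,"az":-7},{"claw":1,"tx":0,"ty":0,"tz":0,"ax":0,"ay":0,"az":-7},{"claw":1,"tx":0,"ty":0,"tz":0,"ax":0,"ay":0,"az":-7},{"claw":1,"tx":0,"ty":0,"tz":0,"ax":0,"ay":0,"az":-7},{"claw":1,"tx":0,"ty":0,"tz":0,"ax":0,"ay":0,"az":-7},{"claw":1,"tx":0,"ty":0,"tz":0,"ax":0,"ay":0,"az":-7},{"claw":1,"tx":0,"ty":0,"tz":0,"ax":0,"ay":0,"az":-7}])

```text
clock: 9.75
tcp_pos: [0.5741, -0.05, 0.2679]
orientation: [0.898, 1.712, -0.898]
contact_force: [0.0, 0.3, -2.4]
grip_width: 0.0537
gripper_force: 54.6
```

>>> arm_command(plan=[{"claw":1,"tx":0,"ty":0,"tz":0,"ax":0,"ay":0,"az":-7},{"claw":1,"tx":0,"ty":0,"tz":0,"ax":0,"ay":0,"az":-7},{"claw":1,"tx":0,"ty":0,"tz":0,"ax":0,"ay":0,"az":-7},{"claw":1,"tx":0,"ty":0,"tz":0,"ax":0,"ay":0,"az":-7},{"claw":1,"tx":0,"ty":0,"tz":0,"ax":0,"ay":0,"az":-7},{"claw":1,"tx":0,"ty":0,"tz":0,"ax":0,"ay":0,"az":-7},{"claw":1,"tx":0,"ty":0,"tz":0,"ax":0,"ay":0,"az":-7},{"claw":1,"tx":0,"ty":0,"tz":0,"ax":0,"ay":0,"az":-7},{"claw":1,"tx":0,"ty":0,"tz":0,"ax":0,"ay":0,"az":-7},{"claw":1,"tx":0,"ty":0,"tz":0,"ax":0,"ay":0,"az":-7}])

```text
clock: 10.58
tcp_pos: [0.5741, -0.05, 0.2679]
orientation: [-0.285, 2.219, -1.633]
contact_force: [0.3, -0.1, -0.7]
grip_width: 0.0534
gripper_force: 54.8
```

>>> arm_command(plan=[{"claw":1,"tx":0,"ty":0,"tz":0,"ax":0,"ay":0,"az":-7},{"claw":1,"tx":0,"ty":0,"tz":0,"ax":0,"ay":0,"az":-7},{"claw":1,"tx":0,"ty":0,"tz":0,"ax":0,"ay":0,"az":-7},{"claw":1,"tx":0,"ty":0,"tz":0,"ax":0,"ay":0,"az":-7},{"claw":1,"tx":0,"ty":0,"tz":0,"ax":0,"ay":0,"az":-7},{"claw":1,"tx":0,"ty":0,"tz":0,"ax":0,"ay":0,"az":-7},{"claw":1,"tx":0,"ty":0,"tz":0,"ax":0,"ay":0,"az":-7},{"claw":1,"tx":0,"ty":0,"tz":0,"ax":0,"ay":0,"az":-7},{"claw":1,"tx":0,"ty":0,"tz":0,"ax":0,"ay":0,"az":-7},{"claw":1,"tx":0,"ty":0,"tz":0,"ax":0,"ay":0,"az":-4}])

```text
clock: 11.42
tcp_pos: [0.5741, -0.05, 0.2679]
orientation: [1.478, -1.711, 1.667]
contact_force: [0.3, 0.1, -1.0]
grip_width: 0.0537
gripper_force: 54.7
```

```bash
python3 -c "
from h import *
log()
g=C+[0,0,.172]
M=pose(-65,-15,180);steps(M,tcp(g,M),10);steps(M,tcp(g,M),20)"
```

```text
11.42 q [-0.665  0.672  0.49   2.111  1.49   0.991  1.429] p [ 0.5741 -0.05    0.2679] F [ 0.3  0.1 -1. ] w 0.0537 54.7
[[-0.407 -0.817  0.409]
 [-0.43  -0.224 -0.875]
 [ 0.806 -0.531 -0.26 ]]
n 10 t [-0.0127  0.0043 -0.0217] deg [ 0.87  2.92 -3.26]
n 20 t [-0.0062  0.002  -0.0109] deg [ 0.44  1.46 -1.63]
```

>>> arm_command(plan=[{"claw":1,"tx":-0.0062,"ty":0.002,"tz":-0.0109,"ax":0.44,"ay":1.46,"az":-1.63},{"claw":1,"tx":-0.0062,"ty":0.002,"tz":-0.0109,"ax":0.44,"ay":1.46,"az":-1.63},{"claw":1,"tx":-0.0062,"ty":0.002,"tz":-0.0109,"ax":0.44,"ay":1.46,"az":-1.63},{"claw":1,"tx":-0.0062,"ty":0.002,"tz":-0.0109,"ax":0.44,"ay":1.46,"az":-1.63},{"claw":1,"tx":-0.0062,"ty":0.002,"tz":-0.0109,"ax":0.44,"ay":1.46,"az":-1.63},{"claw":1,"tx":-0.0062,"ty":0.002,"tz":-0.0109,"ax":0.44,"ay":1.46,"az":-1.63},{"claw":1,"tx":-0.0062,"ty":0.002,"tz":-0.0109,"ax":0.44,"ay":1.46,"az":-1.63},{"claw":1,"tx":-0.0062,"ty":0.002,"tz":-0.0109,"ax":0.44,"ay":1.46,"az":-1.63},{"claw":1,"tx":-0.0062,"ty":0.002,"tz":-0.0109,"ax":0.44,"ay":1.46,"az":-1.63},{"claw":1,"tx":-0.0062,"ty":0.002,"tz":-0.0109,"ax":0.44,"ay":1.46,"az":-1.63}])

```text
clock: 12.25
tcp_pos: [0.5358, 0.0613, 0.2202]
orientation: [1.392, -1.258, 1.7]
contact_force: [-0.3, 0.6, -1.9]
grip_width: 0.0536
gripper_force: 54.7
```

```bash
python3 -c "
from h import *
log()
g=C+[0,0,.172]
M=pose(-65,-15,180);print(tcp(g,M));steps(M,tcp(g,M),10)
a=snap('scene','s6.png'); b=snap('side','d6.png'); cv2.imwrite('pics/c6.png',np.hstack([cv2.resize(x,(400,300)) for x in(a,b)])[:,:,::-1])"
```

```text
12.25 q [-0.871  0.851  0.443  2.101  1.319  1.3    1.578] p [0.5358 0.0613 0.2202] F [-0.3  0.6 -1.9] w 0.0536 54.7
[[-0.27  -0.882  0.387]
 [-0.112 -0.37  -0.922]
 [ 0.956 -0.292  0.001]]
[0.48622623 0.14969105 0.14288305]
n 10 t [-0.0063  0.0021 -0.011 ] deg [ 0.44  1.45 -1.66]
```

View pics/c6.png

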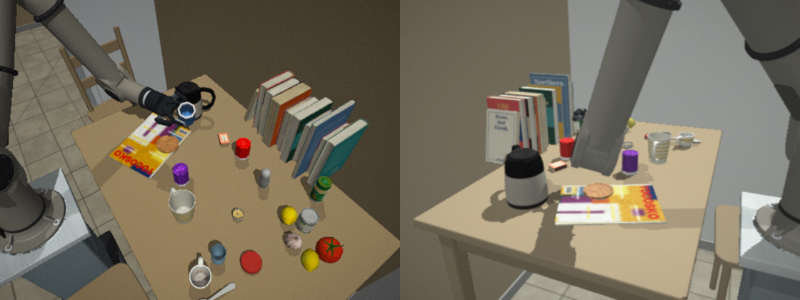

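>>> arm_command(plan=[{"claw":1,"tx":-0.0063,"ty":0.0021,"tz":-0.011,"ax":0.44,"ay":1.45,"az":-1.66},{"claw":1,"tx":-0.0063,"ty":0.0021,"tz":-0.011,"ax":0.44,"ay":1.45,"az":-1.66},{"claw":1,"tx":-0.0063,"ty":0.0021,"tz":-0.011,"ax":0.44,"ay":1.45,"az":-1.66},{"claw":1,"tx":-0.0063,"ty":0.0021,"tz":-0.011,"ax":0.44,"ay":1.45,"az":-1.66},{"claw":1,"tx":-0.0063,"ty":0.0021,"tz":-0.011,"ax":0.44,"ay":1.45,"az":-1.66},{"claw":1,"tx":0,"ty":0,"tz":0,"ax":0,"ay":0,"az":0},{"claw":1,"tx":0,"ty":0,"tz":0,"ax":0,"ay":0,"az":0},{"claw":1,"tx":0,"ty":0,"tz":0,"ax":0,"ay":0,"az":0},{"claw":1,"tx":0,"ty":0,"tz":0,"ax":0,"ay":0,"az":0},{"claw":1,"tx":0,"ty":0,"tz":0,"ax":0,"ay":0,"az":0}])

```text
clock: 13.18
tcp_pos: [0.5135, 0.1078, 0.1867]
orientation: [1.338, -1.041, 1.693]
contact_force: [-1.0, -0.3, -1.1]
grip_width: 0.0535
gripper_force: 54.7
```

```bash
python3 -c "
from h import *
log()
g=C+[0,0,.172]
M=pose(-65,-15,180);steps(M,tcp(g,M),10)
a=snap('scene','s7.png'); b=snap('side','d7.png'); cv2.imwrite('pics/c7.png',np.hstack([cv2.resize(x,(400,300)) for x in(a,b)])[:,:,::-1])"
```

```text
13.18 q [-0.95   0.96   0.412  2.079  1.245  1.428  1.653] p [0.5135 0.1078 0.1867] F [-1.  -0.3 -1.1] w 0.0535 54.7
[[-0.193 -0.9    0.39 ]
 [ 0.058 -0.407 -0.911]
 [ 0.979 -0.154  0.131]]
n 10 t [-0.0033  0.0011 -0.0057] deg [ 0.24  0.73 -0.85]
```

View pics/c7.png

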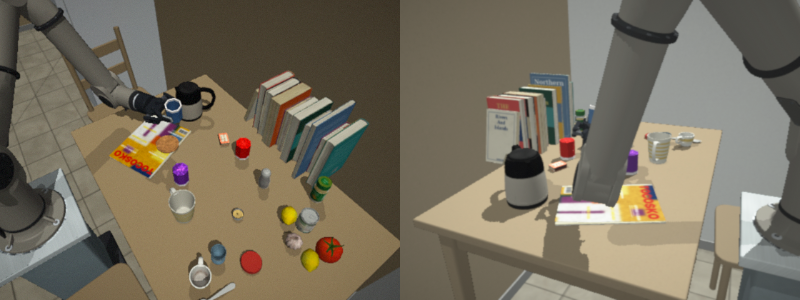

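```bash
cat > fk.py <<'E'
from h import *
D=[json.loads(l) for l in open('log.jsonl')]
E=lambda a,q:R.from_euler(a,q).as_matrix()
def chain(q):
    A=np.eye(3);out=[]
    for a,x in zip('zyzyzyz',q): A=A@E(a,x);out.append(A)
    return out
c=[chain(d[0]) for d in D]
for i in(0,4,-1): print(np.round(c[i][6].T@R.from_rotvec(D[i][2]).as_matrix(),2).tolist())
I=np.eye(3)
row=lambda k:np.hstack([I[:,2:],k[1],k[3],k[5][:,[0,2]]])  # h, shoulder->elbow, elbow->wrist, wrist->tcp
X=np.vstack([row(k) for k in c]);y=np.hstack([d[1] for d in D])
l=1e-3;v=np.linalg.solve(X.T@X+l**2*np.eye(X.shape[1]),X.T@y)
print(np.round(v,3),'res',np.abs(X@v-y).max())
for i in(-5,-1):
    k=c[i];print('wrist',np.round(v[0]*I[2]+k[1]@v[1:4]+k[3]@v[4:7],3))
E
python3 fk.py
```

```text
[[0.0, -1.0, -0.0], [1.0, 0.0, -0.0], [0.0, 0.0, 1.0]]
[[0.2, -0.64, -0.74], [-0.89, 0.2, -0.41], [0.41, 0.74, -0.53]]
[[-0.05, -0.67, 0.74], [-0.99, -0.05, -0.11], [0.11, -0.74, -0.66]]
[ 0.398  0.069  0.115  0.477  0.017 -0.063 -0.007 -0.419  0.358] res 0.0897354771898128
wrist [ 0.313 -0.166  0.718]
wrist [ 0.291 -0.318  0.599]
```

```bash
cat > fk.py <<'E'
from h import *
import itertools
D=[json.loads(l) for l in open('log.jsonl')]
E=lambda a,q:R.from_euler(a,q).as_matrix()
def chain(q,s):
    A=np.eye(3);out=[]
    for a,x,g in zip('zyzyzyz',q,s): A=A@E(a,g*x);out.append(A)
    return out
best=None
for s in itertools.product([1,-1],repeat=7):
    c=[chain(d[0],s) for d in D]
    F=[k[6].T@R.from_rotvec(d[2]).as_matrix() for k,d in zip(c,D)]
    e=max(np.abs(f-F[0]).max() for f in F)
    if best is None or e<best[0]: best=(e,s,c)
e,s,c=best;print(e,s)
I=np.eye(3)
X=np.vstack([np.hstack([I[:,2:],k[1],k[3],k[5][:,[0,2]]]) for k in c]);y=np.hstack([d[1] for d in D])
l=1e-3;v=np.linalg.solve(X.T@X+l**2*np.eye(X.shape[1]),X.T@y)
print(np.round(v,3),'res',np.abs(X@v-y).max())
for i in(4,-1):
    k=c[i];print('wrist',np.round(v[0]*I[2]+k[1]@v[1:4]+k[3]@v[4:7],3))
E
python3 fk.py
```

```text
1.2714344714474946e-08 (-1, 1, -1, 1, -1, 1, -1)
[ 0.287  0.    -0.031  0.542 -0.    -0.032  0.472 -0.     0.154] res 0.00012428359216504203
wrist [0.474 0.163 0.239]
wrist [0.454 0.248 0.167]
```

```bash
python3 -c "
from h import *
m=r.camera_model('scene');T=campose('scene')
for u,v,z in((110,195,0),(180,148,0),(215,132,0),(190,128,.1),(160,45,.3)):
  d=T[:3,:3]@np.array([(u-m['cx'])/m['fx'],-(v-m['cy'])/m['fy'],-1]);print(u,v,np.round(T[:3,3]+d*(z-T[2,3])/d[2],3))
g=C+[0,0,.172];M=pose(-65,-15,180);steps(M,tcp(g,M),7)"
```

```text
110 195 [0.259 0.263 0.   ]
180 148 [ 0.523  0.334 -0.   ]
215 132 [ 0.659  0.339 -0.   ]
190 128 [0.559 0.285 0.1  ]
160 45 [0.58  0.439 0.3  ]
n 7 t [-0.0047  0.0016 -0.0081] deg [ 0.34  1.04 -1.22]
```

>>> arm_command(plan=[{"claw":1,"tx":-0.0047,"ty":0.0016,"tz":-0.0081,"ax":0.34,"ay":1.04,"az":-1.22},{"claw":1,"tx":-0.0047,"ty":0.0016,"tz":-0.0081,"ax":0.34,"ay":1.04,"az":-1.22},{"claw":1,"tx":-0.0047,"ty":0.0016,"tz":-0.0081,"ax":0.34,"ay":1.04,"az":-1.22},{"claw":1,"tx":-0.0047,"ty":0.0016,"tz":-0.0081,"ax":0.34,"ay":1.04,"az":-1.22},{"claw":1,"tx":-0.0047,"ty":0.0016,"tz":-0.0081,"ax":0.34,"ay":1.04,"az":-1.22},{"claw":1,"tx":-0.0047,"ty":0.0016,"tz":-0.0081,"ax":0.34,"ay":1.04,"az":-1.22},{"claw":1,"tx":-0.0047,"ty":0.0016,"tz":-0.0081,"ax":0.34,"ay":1.04,"az":-1.22},{"claw":1,"tx":0,"ty":0,"tz":0,"ax":0,"ay":0,"az":0},{"claw":1,"tx":0,"ty":0,"tz":0,"ax":0,"ay":0,"az":0},{"claw":1,"tx":0,"ty":0,"tz":0,"ax":0,"ay":0,"az":0}])

```text
clock: 14.12
tcp_pos: [0.4859, 0.1501, 0.1426]
orientation: [1.284, -0.816, 1.673]
contact_force: [-0.4, -0.1, -1.3]
grip_width: 0.0535
gripper_force: 54.7
```

```bash
python3 -c "
from h import *
log()
g=C+[0,0,.172]
M=pose(-65,-15,180);steps(M,tcp(g,M),10)
a=snap('scene','s8.png'); b=snap('wrist','d8.png');r.grab_frame('side')
cv2.imwrite('pics/c8.png',np.hstack([cv2.resize(a[60:240,130:370],(400,300)),cv2.resize(b,(400,300))])[:,:,::-1])
for n in('scene','side','wrist'):
  for t in('tumbler','tumbler_foot','tumbler_rim'): find(t,n)
for t in('coaster_top','matchbox','thermos_jug'): find(t,'scene')
"
```

```text
14.12 q [-1.022  1.086  0.372  2.05   1.18   1.544  1.732] p [0.4859 0.1501 0.1426] F [-0.4 -0.1 -1.3] w 0.0535 54.7
[[-0.109 -0.906  0.409]
 [ 0.235 -0.423 -0.875]
 [ 0.966  0.001  0.259]]
n 10 t [ 0.     -0.      0.0001] deg [-0.01 -0.    0.  ]
tumbler scene tip 0.97 [ 0.768 -0.199  0.036]
tumbler scene tip 0.71 [0.548 0.013 0.195]
tumbler scene tip 0.7 [ 0.508 -0.165  0.035]
tumbler_foot scene tip 0.75 [ 0.509 -0.158  0.073]
tumbler_foot scene tip 0.67 [0.549 0.01  0.161]
tumbler_foot scene tip 0.57 [ 0.773 -0.2    0.071]
tumbler_rim scene tip 0.95 [0.556 0.012 0.23 ]
tumbler_rim scene tip 0.76 [ 0.773 -0.198  0.001]
tumbler_rim scene tip 0.58 [ 0.514 -0.162  0.003]
tumbler side tip 0.8 [0.545 0.01  0.197]
tumbler side tip 0.63 [ 0.776 -0.198  0.033]
tumbler_foot side tip 0.87 [0.553 0.016 0.161]
tumbler_foot side tip 0.66 [ 0.771 -0.196  0.069]
tumbler_rim side tip 0.89 [ 0.769 -0.197 -0.003]
tumbler_rim side tip 0.55 [0.551 0.017 0.234]
tumbler wrist tip 0.84 [0.548 0.014 0.193]
tumbler_foot wrist tip 0.96 [0.549 0.014 0.159]
tumbler_foot wrist tip 0.61 [ 0.504 -0.165  0.071]
tumbler_rim wrist tip 0.93 [0.552 0.01  0.235]
coaster_top scene tip 0.59 [0.547 0.014 0.011]
matchbox scene tip 0.56 [ 0.758 -0.098 -0.005]
thermos_jug scene tip 0.69 [0.757 0.111 0.001]
```

View pics/c8.png

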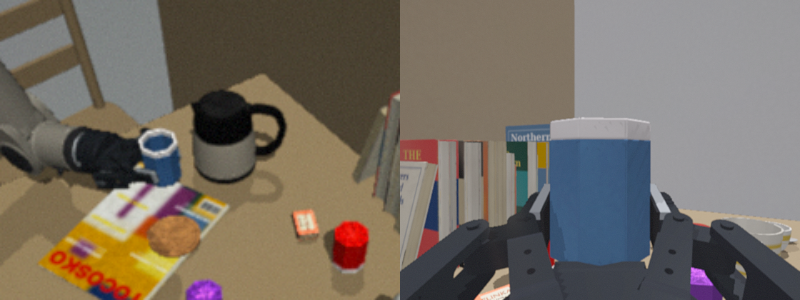

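The tumbler is upright and level. Its foot is at (0.550, 0.013, 0.160), about 15 cm above the coaster centre, and the bystanders haven't moved. I'll let it settle for one call, then hand in.

>>> arm_command(plan=[{"claw":1,"tx":0,"ty":0,"tz":0,"ax":0,"ay":0,"az":0},{"claw":1,"tx":0,"ty":0,"tz":0,"ax":0,"ay":0,"az":0},{"claw":1,"tx":0,"ty":0,"tz":0,"ax":0,"ay":0,"az":0},{"claw":1,"tx":0,"ty":0,"tz":0,"ax":0,"ay":0,"az":0},{"claw":1,"tx":0,"ty":0,"tz":0,"ax":0,"ay":0,"az":0},{"claw":1,"tx":0,"ty":0,"tz":0,"ax":0,"ay":0,"az":0},{"claw":1,"tx":0,"ty":0,"tz":0,"ax":0,"ay":0,"az":0},{"claw":1,"tx":0,"ty":0,"tz":0,"ax":0,"ay":0,"az":0},{"claw":1,"tx":0,"ty":0,"tz":0,"ax":0,"ay":0,"az":0},{"claw":1,"tx":0,"ty":0,"tz":0,"ax":0,"ay":0,"az":0}])

```text
clock: 15.7
tcp_pos: [0.4858, 0.1504, 0.1424]
orientation: [1.285, -0.816, 1.672]
contact_force: [1.0, 0.6, -1.0]
grip_width: 0.0531
gripper_force: 54.7
```

```bash
python3 -c "
from h import *
log();print(r.hand_in())"
```

```text
15.7 q [-1.022  1.086  0.371  2.05   1.18   1.544  1.732] p [0.4858 0.1504 0.1424] F [ 1.   0.6 -1. ] w 0.0531 54.7
[[-0.108 -0.906  0.41 ]
 [ 0.235 -0.424 -0.875]
 [ 0.966  0.001  0.259]]
the job is handed in; nothing more can be done
None
```

I handed the job in at 15.7 s with the blue tumbler turned right way up and held level and still in the gripper, its foot about 15 cm above the middle of the coaster; I saw no bystander moved, but the hand-in returned no verdict.

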